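Show a colleague the stray sample tube and where it belongs

ROBOT

A 6-joint arm with a two-finger parallel gripper is mounted at the origin on the work surface. World frame = base frame: x ahead of the robot, y to its left, z up, the work surface at z = 0. Lengths are in m, angles in rad, forces in N, time in s.
With the tool pointing down it reaches from about 0.3 to 0.825 m from the base axis. Payload 5.4 kg.
Tool frame: the origin (TCP) lies at the very end of the fingers, on their centre line; the grasp point (between the pads) lies 19 mm behind it; z points along the fingers, x is the direction in which the jaws open and shut, and the axes are right-handed (so a half turn about z gives the same grasp; the last joint's range is limited). The gripper opens to 92 mm and grips with 3 to 60 N. Pads are 20 mm wide; open, the fingers measure 128 mm over their backs; the gripper's body (75 mm by 189 mm) begins 69 mm behind the grasp point.
Start: joints at [1.133, 0.158, 1.597, -0, 1.386, -0.21], TCP at [0.13, 0.56, 0.181] pointing down, gripper open.
Joint ranges: [-2.91, 2.91], [-0.94, 2.29], [0.18, 2.7], [-1.29, 4.43], [0.17, 2.64], [-3, 3]. Speed limits (rad/s): [2.57, 2.57, 3.14, 3.14, 3.14, 3.14].

INTERFACE

Orientations are given as a rotation vector (axis times angle).
In Python, from workcell import bot gives the robot as it stands. Calls block until the motion is done:
- bot.goto(position, orientation): joint-space move of the TCP to a pose.
- bot.line_to(position, rot=None, max_speed=0.15): straight line of the TCP; rot=None keeps the orientation; max_speed is the mean speed in m/s.
- bot.set_joints(angles): joint-space move.
- bot.set_gripper(opening, newtons=None): opening from 0.0 (shut) to 1.0 (fully open); newtons is the grip in N (None keeps the last); returns when the fingers have stopped.
- bot.hold(seconds).
- bot.inverse_kinematics(position, orientation): joint angles nearest the present ones, or None.
- bot.read_camera(name): name is "scene" or "top" or "wrist"; returns a dict with "pixels" (420x560x3 uint8, blue, green, red), "fx", "fy", "cx", "cy" (pixels), "R" (3x3) and "t" (3): a world point X has camera coordinates R X + t. Camera axes: x right, y down, z forward; pixel columns grow to the right and rows downward; lengths in m; the calibration is good to about 2 mm. A picture is of the moment at which its call begins. There is no depth.
A pose or a line that the arm cannot do raises bot.MotionError and nothing moves.
- bot.job_done(): hands the job in, once; it reports no verdict.
Readings, each from a call of its own:
- bot.current_clock(): time.
- bot.current_joints(): joint angles.
- bot.current_joint_vel(): joint speeds.
- bot.current_effort(): joint torques, N m.
- bot.current_ee_pos(): TCP position.
- bot.current_tool_rot(): TCP orientation.
- bot.current_contact_force(): force on the tool from outside, world axes, zero at the start.
- bot.current_ft_torque(): the same for the moment, N m.
- bot.current_opening(): opening from 0.0 (shut) to 1.0 (fully open).
Only numpy, scipy, OpenCV 4.12 (cv2) and the standard library are available. Lean on these libraries where they do the work, as an engineer would, in place of code of your own. Each camera call takes 0.05 s, during which the arm holds its last target. There are 200 camera calls.

TASK

Ring for a colleague by pressing the call button fully down and letting it come back up. Then show them which tube stands in the wrong rack: with the fingertips pointing straight down, a finger's breadth or two above its cap, point at the one short tube among the long ones and keep still there for about two seconds; then point in the same way at the one empty hole in the low metal block, where it belongs, and finish while still pointing at it. Touch nothing but the button: no tube, rack or other thing may be touched, shifted or lifted.

Things in the scene. Friction and masses are not known exactly. Their poses are not given: they have to be found in the camera images.
- bell (a joint): Travel of the call button: 0 at rest (up), 0.006 m fully down; grows as it is pressed. A spring returns it; fully down takes 4 N.
- bell_top (a point): Centre of the top face of the call button, a grey round push button 36 mm across in a low white round housing 52 mm across, fixed to the table; its top is 22 mm above the table and moves down with the button. Pressed straight down.
- rack: Rack of bright sheet metal, 110 x 160 x 55 mm, fixed to the table, with 2 rows of 3 holes (45 mm apart both ways), all filled: five long tubes and one short one. Origin at the centre of its underside, z up, y along the rows of three.
- block: Low solid metal block, 110 x 110 x 50 mm, fixed to the table, with 2 x 2 holes (17.5 mm wide, 45 mm deep, 50 mm apart both ways), three of them filled with short tubes and one empty. Origin at the centre of its underside, z up.
- stray: The stray: the one short tube in the rack, 75 mm tall with its cap, about 20 g, glass 16 mm across with a dark purple cap 20 mm across and 25 mm tall. It stands loose in its hole, foot 5 mm above the table. Origin at the centre of its foot, z up.
- stray_cap (a point): Centre of the top of the stray tube's cap, about 80 mm above the table (32 mm lower than the caps round it).
- hole_mouth (a point): Centre of the mouth of the empty hole, level with the block's top face, 50 mm above the table. The caps of the three tubes round it reach 30 mm higher. A dark rubber disc lies at the bottom of the hole.
- long0: A long tube in the rack, 107 mm tall, 20 g, same glass and cap as the stray; loose in its hole, foot 5 mm and cap top 112 mm above the table. Origin at the centre of its foot, z up.
- long1: A long tube in the rack, 107 mm tall, 20 g, same glass and cap as the stray; loose in its hole, foot 5 mm and cap top 112 mm above the table. Origin at the centre of its foot, z up.
- long2: A long tube in the rack, 107 mm tall, 20 g, same glass and cap as the stray; loose in its hole, foot 5 mm and cap top 112 mm above the table. Origin at the centre of its foot, z up.
- long3: A long tube in the rack, 107 mm tall, 20 g, same glass and cap as the stray; loose in its hole, foot 5 mm and cap top 112 mm above the table. Origin at the centre of its foot, z up.
- long4: A long tube in the rack, 107 mm tall, 20 g, same glass and cap as the stray; loose in its hole, foot 5 mm and cap top 112 mm above the table. Origin at the centre of its foot, z up.
- short0: A short tube in the block, the same as the stray (75 mm tall); loose in its hole, foot 5 mm and cap top 80 mm above the table. Origin at the centre of its foot, z up.
- short1: A short tube in the block, the same as the stray (75 mm tall); loose in its hole, foot 5 mm and cap top 80 mm above the table. Origin at the centre of its foot, z up.
- short2: A short tube in the block, the same as the stray (75 mm tall); loose in its hole, foot 5 mm and cap top 80 mm above the table. Origin at the centre of its foot, z up.
- jar: Loose specimen jar with a white cap, 52 mm across, 62 mm tall, a bystander. Origin at the centre of its underside.
- labels: Loose roll of paper labels lying flat, 70 mm across, 30 mm tall, a bystander. Origin at the centre of its underside.
- pen: Loose marker pen lying flat, 120 x 13 x 13 mm, long along its x, a bystander. Origin at the middle of its underside.
Things that resemble listed ones, but are neither listed nor needed, are in the scene too. What is shaped like the short2 but green or yellow is not meant. What is shaped like the long4 but yellow is not meant.

How it is judged:
On the way, in this order (a step that is already met when the one before it is completed fails the run):
1. the call button is pressed fully down (value of joint bell above 0.0045 m), for 0.05 s.
2. the call button has come back up (value of joint bell below 0.0015 m), for 0.1 s.
3. the fingertips point at the short tube in the rack from just above its cap and dwell there (horizontal distance between the grasp point and stray_cap below 0.016 m and z of the grasp point in the frame of stray_cap between 0.012 and 0.07 m), for 1.5 s.
4. the fingertips point at the empty hole of the block from just above it (horizontal distance between the grasp point and hole_mouth below 0.016 m and z of the grasp point in the frame of hole_mouth between 0.012 and 0.07 m), for 0.3 s.
At the end, for the whole second after the job is handed in: Grasp point within 16 mm sideways of the empty hole's centre and 12 to 70 mm above its mouth (fingertips up to about 50 mm above); button up within 1.5 mm; every tube upright within 0.1 rad and within 10 mm of its start; jar, label roll and pen within 15 mm of theirs (all of step 4 and value of joint bell below 0.0015 m and distance of each of long0, long1, long2, long3, long4, stray, short0, short1, short2 from where it was at the start of the episode below 0.01 m and angle between each of long0, long1, long2, long3, long4, stray, short0, short1, short2's own z axis and vertical below 0.1 rad and distance of each of jar, labels, pen from where it was at the start of the episode below 0.015 m); the robot touches nothing.
It fails at once if a tube is touched (contact force between any of the fingers, the arm and long0 above 0.5 N or contact force between any of the fingers, the arm and long1 above 0.5 N or contact force between any of the fingers, the arm and long2 above 0.5 N or contact force between any of the fingers, the arm and long3 above 0.5 N or contact force between any of the fingers, the arm and long4 above 0.5 N or contact force between any of the fingers, the arm and stray above 0.5 N or contact force between any of the fingers, the arm and short0 above 0.5 N or contact force between any of the fingers, the arm and short1 above 0.5 N or contact force between any of the fingers, the arm and short2 above 0.5 N).
It fails at once if the rack or the block is touched (contact force between any of the fingers, the arm and rack above 0.5 N or contact force between any of the fingers, the arm and block above 0.5 N).
It fails at once if a bystander is touched (contact force between any of the fingers, the arm and jar above 0.5 N or contact force between any of the fingers, the arm and labels above 0.5 N or contact force between any of the fingers, the arm and pen above 0.5 N).
It fails at once if a tube is shifted, lifted or tipped (distance of any of long0, long1, long2, long3, long4, stray, short0, short1, short2 from where it was at the start of the episode above 0.012 m).
It also fails if it takes over 45 s, if anything falls off the work surface, if the arm or the gripper's body presses on something with over 40 N, if the wrist force passes 120 N, or if a joint passes its speed limit or range.

## Working session

There is one attempt and no reset: what is moved stays moved. The work goes in short steps, each a Python script; the robot and the scene stay as the last script left them, time stands still between calls to the robot, and variables do not carry over. Pictures are saved under pics/ and viewed, about 8 in all and at most 12, crops included, and the job is handed in when it is done.

```bash
mkdir -p pics; cat > h.py <<'E'
import numpy as np, cv2
from workcell import bot
def snap(n,f):
    c=bot.read_camera(n); cv2.imwrite(f'pics/{f}.png',c['pixels']); return c
def px2w(c,u,v,z):
    d=c['R'].T@np.array([(u-c['cx'])/c['fx'],(v-c['cy'])/c['fy'],1]); o=-c['R'].T@c['t']
    return o+d*(z-o[2])/d[2]
E
python3 - <<'E'
from h import *
import pickle
C={}
for n in('top','scene'):
    C[n]=snap(n,n+'0'); c=C[n]; print(n,c['fx'],c['cx'],-np.array(c['R']).T@c['t'])
pickle.dump(C,open('c.pkl','wb')); print(bot.current_tool_rot(),bot.current_clock())
E
```

```text
top 470.28107769919075 283.7570820633506 [0.37744313 0.00975407 0.99119454]
scene 441.3434679543037 276.67283121148836 [1.17810112 0.17461154 0.70065836]
[ 2.45895789e+00  1.95404704e+00 -2.33143509e-03] 0.1
```

View pics/top0.png

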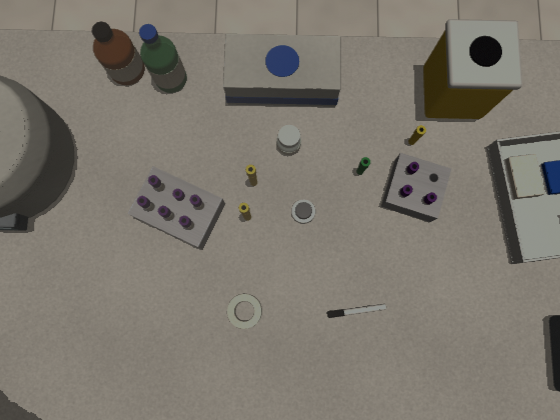

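View pics/scene0.png

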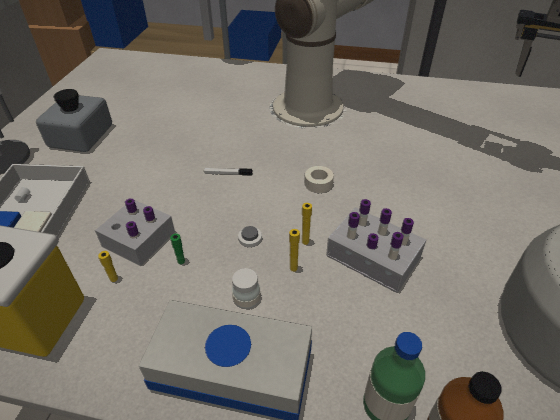

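The top view shows the button at (303,210), rack caps at (154,181), (178,194), (196,201), (144,202), (164,211) and (185,221), and the block's empty hole at (433,177). In the scene view, the cap at (372,241) sits lower than the other five. I take it to be the stray, the middle of the far-x row, which is (178,194) in the top view. The yellow and green tubes stand free and aren't meant. I'll confirm with crops and numbers.

```bash
python3 - <<'E'
from h import *
import pickle
C=pickle.load(open('c.pkl','rb')); t=C['top']; s=C['scene']
def cr(c,x,y,w,h,k): return cv2.resize(c['pixels'][y:y+h,x:x+w],None,fx=k,fy=k,interpolation=cv2.INTER_CUBIC)
a=np.vstack([np.hstack([cr(t,125,155,100,100,4) if 0 else cr(t,125,160,100,75,4),cr(t,370,140,100,75,4)]),np.hstack([cr(s,320,190,110,75,4)[:, :400],cr(t,255,170,100,75,4)])])
cv2.imwrite('pics/crop.png',a)
pr=lambda c,X:(lambda p:(p[:2]/p[2]*[c['fx'],c['fy']]+[c['cx'],c['cy']]).round(1))(c['R']@X+c['t'])
for n,u,v,z in[('stray',178,194,.08),('bell',303.5,210.5,.022),('hole',433.5,177.5,.05),('far0',154,181,.112),('far2',196,201,.112),('n0',144,202,.112),('n1',164,211,.112),('n2',185,221,.112),('jar',289,132,.062),('roll',245,311,.03)]:
    w=px2w(t,u,v,z); print(n,w.round(4),'scene',pr(s,w))
for n,u,v,z in[('stray',372.5,238,.08),('bell',250,233,.022),('hole',115,226.5,.05)]: print('from scene',n,px2w(s,u,v,z).round(4))
E
```

```text
stray [0.5768 0.2197 0.08  ] scene [372.  235.4]
bell [ 0.5597 -0.0319  0.022 ] scene [249.  230.4]
hole [ 0.6294 -0.2981  0.05  ] scene [115.3 225.7]
far0 [0.5944 0.2598 0.112 ] scene [396.1 233.6]
far2 [0.5569 0.1772 0.112 ] scene [352.4 213.1]
n0 [0.5529 0.2761 0.112 ] scene [405.5 219.1]
n1 [0.5363 0.2369 0.112 ] scene [384.7 210.2]
n2 [0.5179 0.196  0.112 ] scene [363.9 200.9]
jar [0.7169 0.002  0.062 ] scene [243.1 279.8]
roll [0.3509 0.083  0.03  ] scene [317.7 173.6]
from scene stray [0.5835 0.2211 0.08  ]
from scene bell [ 0.5666 -0.0278  0.022 ]
from scene hole [ 0.6315 -0.2977  0.05  ]
```

View pics/crop.png

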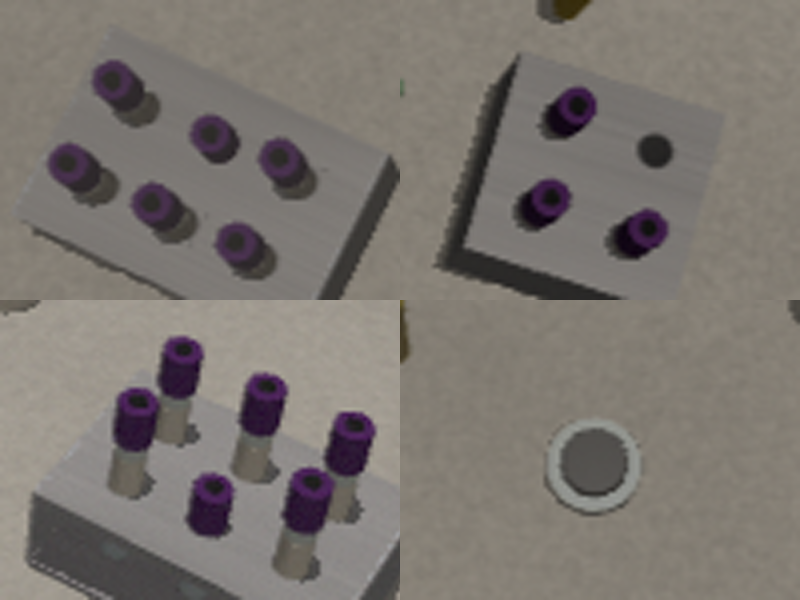

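The crop confirms it: five caps sit on visible glass, and only the middle one of the far-x row sits right on the plate. The block has one dark empty hole. Next I'll shut the gripper, retreat away from the tall centrifuge and go above the button for a close look.

```bash
cat >> h.py <<'E'
from scipy.spatial.transform import Rotation as Ro
def down(a): # tool x at world angle a
    x=np.array([np.cos(a),np.sin(a),0]); z=np.array([0,0,-1.]); return Ro.from_matrix(np.c_[x,np.cross(z,x),z]).as_rotvec()
DN=down(np.pi/2)
pr=lambda c,X:(lambda p:(p[:2]/p[2]*[c['fx'],c['fy']]+[c['cx'],c['cy']]).round(1))(c['R']@np.array(X)+c['t'])
E
python3 - <<'E'
from h import *
import pickle
t=pickle.load(open('c.pkl','rb'))['top']
for q in[(424,118,0),(492,121,0),(75,160,0),(75,160,.2),(20,220,.1)]: print(q,px2w(t,*q).round(3))
bot.set_gripper(0.0)
p=[[.25,.35,.3],[.42,-.03,.25],[.561,-.031,.12]]
for q in p:
    bot.goto(q,DN); print(bot.current_joints().round(2) if hasattr(bot.current_joints(),'round') else bot.current_joints(),bot.current_clock())
c=snap('wrist','w1'); print('bell px',pr(c,[.5597,-.0319,.022]),'stray',pr(c,[.577,.2195,.08])); pickle.dump(c,open('w1.pkl','wb'))
print(bot.current_ee_pos(),bot.current_opening(),bot.current_contact_force())
E
```

```text
(424, 118, 0) [ 0.779 -0.298  0.   ]
(492, 121, 0) [ 0.775 -0.449  0.   ]
(75, 160, 0) [0.665 0.467 0.   ]
(75, 160, 0.2) [0.607 0.375 0.2  ]
(20, 220, 0.1) [0.515 0.515 0.1  ]
[ 0.67 -0.28  1.79  0.    1.64 -0.9 ] 2.5
[-0.36 -0.3   1.9   0.    1.55 -1.93] 4.05
[-0.27  0.18  1.7  -0.    1.27 -1.84] 4.8417
bell px [279.4 189.4] stray [638.1 234.2]
[ 0.56148132 -0.03087443  0.12175056] 0.0036472436959252676 [-0.33481507  0.34070117 -0.18613618]
```

View pics/w1.png

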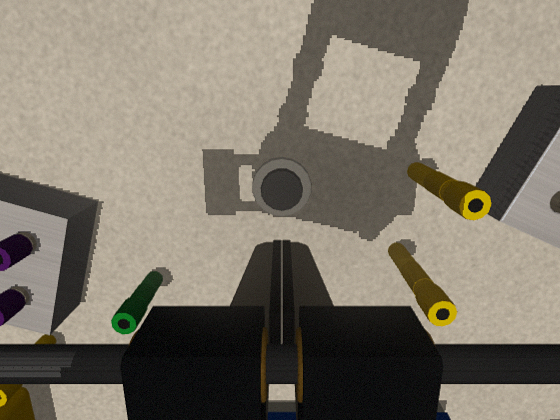

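The button is at (282,188), about 1 mm from my prediction. The two yellow tubes at (475,205) and (442,313) are tall. When I press, the gripper body comes down to about 0.10 m, and its long side lies along the jaw axis. So I'll turn the jaw axis to world x before pressing, which keeps it clear of them.

```bash
cat > p.py <<'E'
from h import *
import pickle
t=pickle.load(open('c.pkl','rb'))['top']; w=pickle.load(open('w1.pkl','rb'))
print('yellow',px2w(t,251,171,.112).round(3),px2w(t,244,207,.112).round(3),'green',px2w(t,364,161,.08).round(3))
b=px2w(w,282,188,.022); print('bell',b)
b=(b+[.5597,-.0319,.022])/2
F=lambda:np.array(bot.current_contact_force()).round(2)
D0=down(0)
bot.line_to([.561,-.031,.2]); bot.goto([b[0],b[1],.2],D0); bot.line_to([b[0],b[1],.05]); bot.line_to([b[0],b[1],.027],max_speed=.05); bot.hold(.3)
f0=F(); print(f0,bot.current_ee_pos())
z=.025
while z>.010:
    bot.line_to([b[0],b[1],z],max_speed=.03); bot.hold(.05); f=F()-f0; e=bot.current_ee_pos(); print(round(z,4),f,round(e[2],4))
    if f[2]>8: break
    z-=.0015
bot.hold(.15); print(F()-f0)
bot.line_to([b[0],b[1],.05],max_speed=.06); bot.line_to([b[0],b[1],.2]); bot.hold(.2); print(F(),bot.current_clock())
E
python3 p.py
```

```text
yellow [0.618 0.074 0.112] [0.547 0.085 0.112] green [ 0.653 -0.15   0.08 ]
bell [ 0.55852457 -0.02976514  0.022     ]
[ 0.03 -0.47  0.37] [ 0.55932687 -0.03088279  0.02727244]
0.025 [-0.09  0.91 -0.27] 0.0249
0.0235 [-0.11  0.6  -1.09] 0.0234
0.022 [ 0.81  0.33 -0.11] 0.0219
0.0205 [ 0.31  0.32 -0.62] 0.0204
0.019 [ 0.76  0.18 -0.14] 0.0189
0.0175 [ 0.38  0.18 -0.34] 0.0174
0.016 [-0.71  0.24 -0.89] 0.0159
0.0145 [-0.54  0.03  0.36] 0.0144
0.013 [ 0.44  0.53 -0.56] 0.0129
0.0115 [-0.23  0.77 -1.09] 0.0114
[-1.    0.8   0.06]
[-0.55 -0.34  0.15] 14.325
```

There was no force even at 0.0114 m, so the fingertip seems to have missed the button or the reading is wrong. I'll look from close by.

```bash
python3 - <<'E'
from h import *
bot.line_to([.559,-.031,.03],max_speed=.2); bot.hold(.2)
s=snap('scene','s2'); w=snap('wrist','w2')
print('scene tip',pr(s,bot.current_ee_pos()),'wrist tip',pr(w,bot.current_ee_pos()),'wrist bell',pr(w,[.559,-.031,.022]),bot.current_ee_pos(),bot.current_clock())
k=cv2.resize(s['pixels'][160:310,170:330],None,fx=3.5,fy=3.5,interpolation=cv2.INTER_CUBIC)
cv2.imwrite('pics/s2c.png',k)
E
```

```text
scene tip [249.1 227.5] wrist tip [280.6 234.6] wrist bell [279.6 229.1] [ 0.55960709 -0.03116227  0.03081135] 15.625
```

View pics/s2c.png

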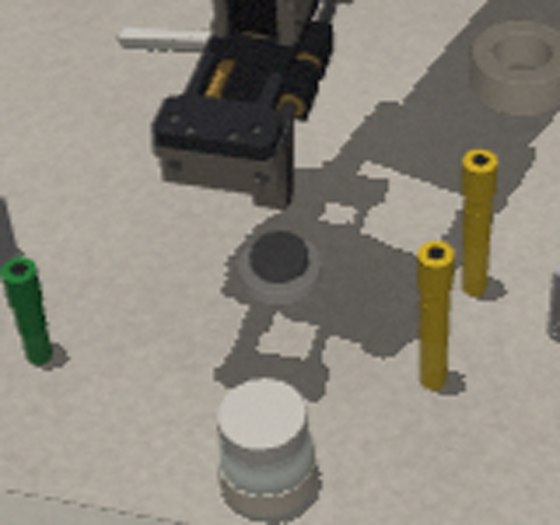

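View pics/w2.png

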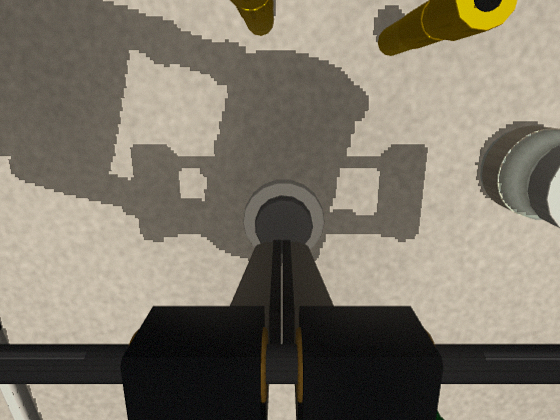

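The scene crop shows the finger ends above the button (crop centre (280,258)) and in line with it. They look about 20 mm higher than the reported TCP z. Sideways, the wrist view puts the button a few mm toward +x/+y, which agrees with the scene estimate. So the shut fingers end short of the nominal TCP. I'll correct by (+2,+3) mm and go lower under a force guard.

```bash
cat > p2.py <<'E'
from h import *
c=bot.read_camera('wrist'); o=-np.array(c['R']).T@c['t']; print('cam',o.round(3),'pred px diam',(c['fx']*.052/(o[2]-.02)).round(1))
x,y=.562,-.028
F=lambda:np.mean([bot.current_contact_force() for _ in range(3)],0)
bot.line_to([x,y,.016],max_speed=.1); bot.hold(.1); f0=F(); print(f0)
z=.012; hit=0
while z>-.013:
    bot.line_to([x,y,z],max_speed=.04); f=F()-f0; e=bot.current_ee_pos(); print(round(z,4),f.round(1),np.round(e,4)[2])
    if f[2]>9: hit=1; break
    z-=.0015
bot.hold(.15); print('hit',hit,(F()-f0).round(1))
if hit: bot.line_to([x,y,.05],max_speed=.08); bot.hold(.2)
print(F(),bot.current_clock())
E
python3 p2.py
```

```text
cam [0.56  0.048 0.234] pred px diam 90.5
[-0.10241925 -0.06012551  0.68988066]
0.012 [-0.6  0.7 -0.3] 0.0118
0.0105 [ 0.1  0.7 -1.3] 0.0104
0.009 [-0.2  0.7 -0.5] 0.0089
0.0075 [-0.5 -0.  -0.7] 0.0074
0.006 [ 0.1  0.4 -0.7] 0.0059
0.0045 [-0.3 -0.3 -0.4] 0.0044
0.003 [ 0.2 -0.1 -0.3] 0.0029
0.0015 [ 1.   0.5 -1.1] 0.0013
0.0 [ 0.1  0.4 -0.3] -0.0001
-0.0015 [ 0.4 -0.  -0.5] -0.0016
-0.003 [-0.7  0.8 -0.8] -0.0032
-0.0045 [ 0.3  0.9 -0.6] -0.0046
-0.006 [ 0.8 -0.8 -1. ] -0.0061
-0.0075 [ 1.1 -0.4 -1.1] -0.0077
-0.009 [-0.5  0.3 -0.6] -0.0091
-0.0105 [-0.3  0.4 -0.5] -0.0106
-0.012 [-0.2 -0.4  0.9] -0.0118
hit 0 [ 0.4 -0.2  0.5]
[ 0.29627623 -0.24604151  1.22009764] 20.475
```

At −0.012 m there is still no contact. The button's diameter in the wrist view (80 px, 90 px predicted) also says the hand is really about 28 mm higher than reported. I'll look once more at this height, with both views side by side.

```bash
python3 - <<'E'
from h import *
s=snap('scene','s3'); w=snap('wrist','w3'); e=bot.current_ee_pos()
print('scene tip',pr(s,e),'wrist tip',pr(w,e),e,w['fx'],w['cx'],w['cy'],-w['R'].T@w['t'],'\n',w['R'].round(3))
k=cv2.resize(s['pixels'][190:260,210:290],(480,420),interpolation=cv2.INTER_CUBIC)
cv2.imwrite('pics/sw3.png',np.hstack([k,cv2.resize(w['pixels'][150:290,230:337],(320,420),interpolation=cv2.INTER_CUBIC)]))
E
```

```text
scene tip [251.3 242.2] wrist tip [281.  234.8] [ 0.56228154 -0.0280507  -0.01179999] 372.73613529157865 281.32374471877705 201.73399453055367 [0.5623648  0.05136164 0.19148463] 
 [[ 1.    -0.     0.001]
 [-0.    -0.96   0.28 ]
 [ 0.001 -0.28  -0.96 ]]
```

View pics/sw3.png

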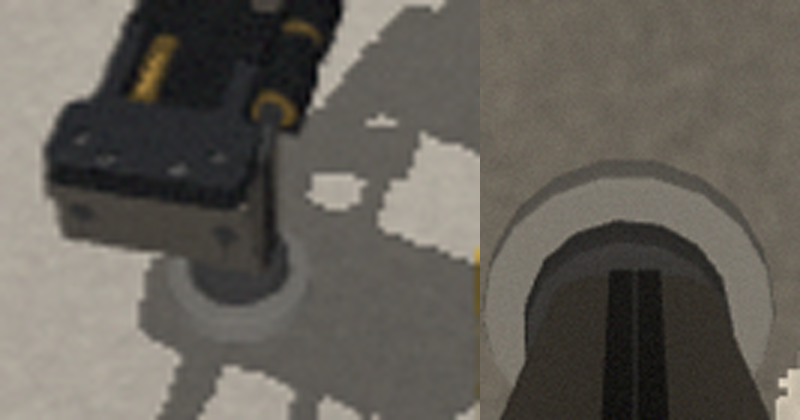

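In the scene half (left) the finger ends, near (240,275), are only a few mm above the grey button. They are centred over it, and the wrist half agrees. I'll continue down under the force guard; the contact height will calibrate the offset.

```bash
sed -i 's/^bot.line_to(\[x,y,.016\].*$/f0=F()/; s/^z=.012; /z=-.014; /; s/z>-.013/z>-.036/; s/^c=bot.*$//; s/,\[x,y,.016\]//; s/max_speed=.04/max_speed=.08/' p2.py; python3 p2.py
```

```text
-0.014 [-0.1  0.2  2.1] -0.0139
-0.0155 [ 0.7 -0.8  2. ] -0.0154
-0.017 [ 0.  -1.3  2.7] -0.0169
-0.0185 [-3.1  0.8 10. ] -0.0175
hit 1 [-2.8  0.8  8.9]
[-0.32087144 -0.32845319  0.4409703 ] 22.9333
```

Pressed fully: the spring force rose to about 3 N, then 10 N at the stop, and the button is released. Contact came at reported z of about −0.012, so the true tip is about 34 mm above the reported TCP. I'll choose heights that satisfy both readings: a nominal grasp point 24 mm above the target puts the real tip about 39 mm above it, clear of the neighbouring caps. Now to the stray, stopping first at a hover to check.

```bash
python3 - <<'E'
from h import *
A=down(2.5)
bot.line_to([.562,-.028,.16],max_speed=.3)
bot.goto([.50,.10,.2],A); bot.goto([.579,.2215,.115],A); bot.hold(.2)
s=snap('scene','s4'); w=snap('wrist','w4'); e=bot.current_ee_pos()
T=[.579,.2215,.08]; R=np.add(e,[0,0,.034])
print(e,bot.current_clock(),'scene nominal tip',pr(s,e),'real?',pr(s,R),'wrist stray',pr(w,T),'tip',pr(w,e))
k=cv2.resize(s['pixels'][150:275,310:435],(420,420),interpolation=cv2.INTER_CUBIC)
cv2.imwrite('pics/sw4.png',np.hstack([k,cv2.resize(w['pixels'][100:380,150:400],(375,420))]))
E
```

```text
[0.57950162 0.22071525 0.11622987] 26.4167 scene nominal tip [375.1 223.1] real? [377.8 209.8] wrist stray [283.1 214.7] tip [281.8 233.7]
```

View pics/sw4.png

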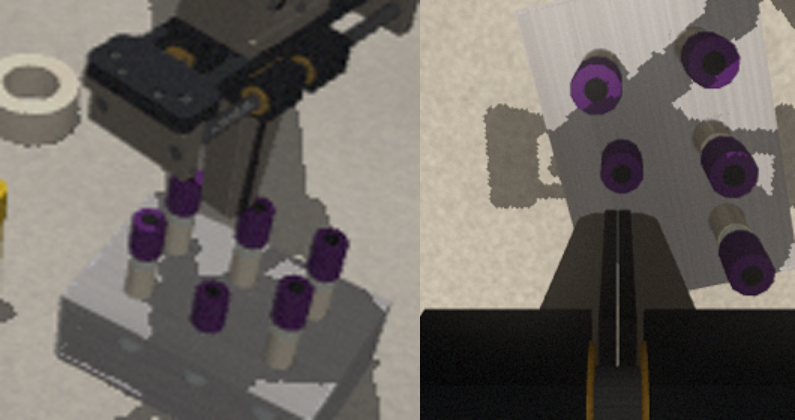

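The wrist half shows the stray's cap at (284,215), with (283,215) predicted. In the scene half the tip is near (380,214), about where the +34 mm model puts it. So the hand is where it is reported and only the fingers end higher. I'll lower, dwell, then go above the hole.

```bash
python3 - <<'E'
from h import *
bot.line_to([.579,.2215,.087],max_speed=.06); bot.hold(2.2); print(bot.current_ee_pos(),bot.current_contact_force(),bot.current_clock())
bot.line_to([.579,.2215,.18],max_speed=.2)
bot.goto([.48,-.05,.22],DN); bot.goto([.631,-.297,.10],DN); bot.hold(.2)
w=snap('wrist','w5'); s=snap('scene','s5'); e=bot.current_ee_pos()
print(e,bot.current_clock(),'wrist hole',pr(w,[.631,-.297,.05]),'scene tip',pr(s,np.add(e,[0,0,.034])))
k=cv2.resize(s['pixels'][150:275,60:185],(420,420),interpolation=cv2.INTER_CUBIC)
cv2.imwrite('pics/sw5.png',np.hstack([k,cv2.resize(w['pixels'][100:380,150:400],(375,420))]))
E
```

```text
[0.57901659 0.22149764 0.08701609] [ 0.35043117 -0.34166626 -0.56889641] 29.2333
[ 0.63133291 -0.2965169   0.10090656] 32.4667 wrist hole [280.  207.1] scene tip [104.  195.9]
```

View pics/sw5.png

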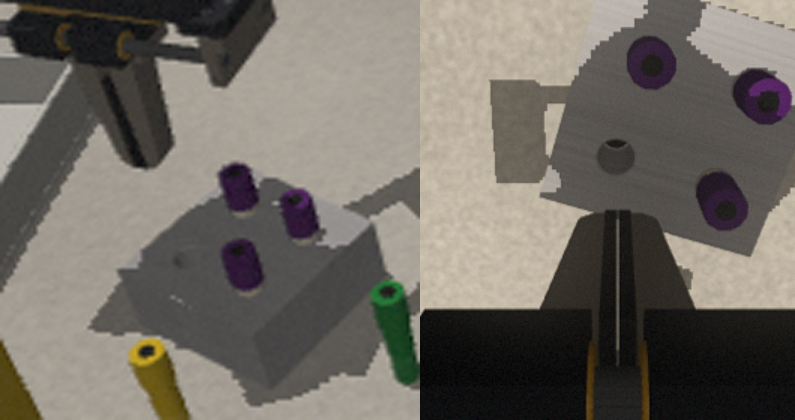

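The empty hole is at (281,205) in the wrist view, with (280,207) predicted, so within 2 mm. The way down is clear. I'll lower and hand in.

```bash
python3 - <<'E'
from h import *
bot.line_to([.632,-.297,.057],max_speed=.06); bot.hold(.8)
s=snap('scene','s6'); t=snap('top','t6'); print(bot.current_ee_pos(),bot.current_contact_force(),bot.current_clock())
bot.job_done()
a=cv2.resize(s['pixels'],(480,360)); b=cv2.resize(t['pixels'][:, :240],(205,360)); cv2.imwrite('pics/end.png',np.hstack([a,b]))
E
```

```text
[ 0.63200257 -0.29698959  0.0569991 ] [ 0.03440371 -0.16406583 -0.60457544] 34.2333
the job is handed in; nothing more can be done
```

View pics/end.png

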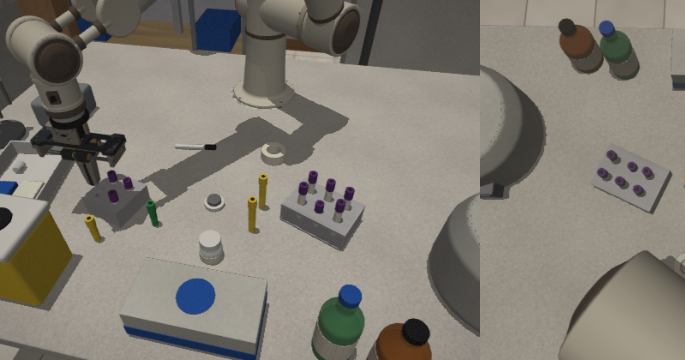

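I rang the call button, pointed at the short tube in the rack for about 2 s, then pointed at the block's empty hole. I handed in still pointing there, at about 34 s; no verdict is reported.

- **Button:** My first two tries stopped above it without touching. The shut fingertips really end about 34 mm higher than the reported tool point. On the third try I pressed until the force jumped from about 3 N to about 10 N at the stop, then lifted clear. I take it to be up again, but its travel could not be read directly.
- **Pointing:** Close-up wrist views matched both targets to about 2 mm sideways. I kept the grasp point about 26 mm above each target by the reported position. That would be about 60 mm if the 34 mm offset applies to the grasp point too, so both readings fall within 12–70 mm.
- **Last checks:** The force reading at the end was only noise (under 1 N). The last picture shows the tubes, jar, label roll and pen looking undisturbed, with the fingertips over the hole. I judged this by eye and did not measure it.
- **Disagreements:** The fingertip height disagreed with the reported position, as above. The scene camera also placed the button about 5–7 mm from where the top camera did.

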